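# Transfer the tared evaporating flasks to the evaporator rack in order

### The arm

A 6-joint arm with a two-finger parallel gripper is mounted at the origin on the work surface. World frame = base frame: x ahead of the robot, y to its left, z up, the work surface at z = 0. Lengths are in m, angles in rad, forces in N, time in s.
With the tool pointing down it reaches from about 0.3 to 0.75 m from the base axis. Payload 8.5 kg.
Tool frame: the origin (TCP) lies at the very end of the fingers, on their centre line; the grasp point (between the pads) lies 19 mm behind it (grip_point_offset is the z of the grasp point in the tool frame, in m); z points along the fingers, y is the line along which they close (so a half turn about z gives the same grasp; the last joint's range is limited). The gripper opens to 85 mm and grips with 20 to 120 N. Pads are 22 mm wide; open, the fingers measure 114 mm over their backs; the gripper's body (76 mm by 85 mm) begins 54 mm behind the grasp point. The pads swing forward as they close: fully open they stand 13 mm farther back than shut.
Start: joints at [1.093, 0.381, 1.297, -0, 1.464, -0.215], TCP at [0.143, 0.531, 0.231] pointing down, gripper open.
Joint ranges: [-3.11, 3.11], [-0.89, 2.33], [0.22, 2.48], [-1.42, 4.56], [0.17, 2.85], [-2.88, 2.88]. Speed limits (rad/s): [2.39, 2.39, 3.14, 3.14, 3.14, 3.14].

### API

Orientations are given as [roll, pitch, yaw] about the fixed x, y, z axes, in that order (R = Rz(yaw) Ry(pitch) Rx(roll)).
In Python, from plant import sense, snapshot, get_calibration, sign_off, boxes_of, outline_of, mark_of, grip_point_offset gives the robot as it stands.
- The arm moves only by the tool play_rows, never from a script. Its argument "motion" is a list of rows, each an object with "translation": the shift along the tool's x, y, z in cm, a list of three; "dr": the turn, a rotation vector about the tool's x, y, z in rad, a list of three; "fingers": the finger opening in cm, from 0 to 8.54. In form: [{"translation": [x, y, z], "dr": [wx, wy, wz], "fingers": fingers}, ...]. A call has 1 to 10 rows; each row is the pose to reach, as a shift and turn from the pose commanded when the call began, along the tool's axes at that moment; what a row does not reach only later rows make up. A row lasts 1/8 s, in which the tool goes at most 62.5 mm and 10.7 degrees, less where a joint would pass 70% of its speed; a pose out of reach is approached as far as the arm can. A call with a gripper value outside its range is refused whole. The fingers move at their own pace and stop on an object; the grip force is fixed at half the most. Time passes only in rows, so rows that repeat a pose let the fingers close. It gives the time, the measured TCP pose, the force, the opening and the grip force at its end, in the units of the state.
- sense(): the state, without advancing time (a new reading comes with each control period).
- snapshot(name): name is "scene" or "top"; returns the picture (420x560x3 uint8, red, green, blue); there is no depth.
- get_calibration(name): a dict with "vfov" (degrees; the focal length in pixels is half the picture's height over the tangent of half this angle, whatever the lens; pixels are square), "cx", "cy" (the principal point, pixels), "rvec" (rotation vector, rad) and "tvec" (3), from world to camera coordinates, as OpenCV has them. Camera axes: x right, y down, z forward; pixel columns grow to the right and rows downward; lengths in m; the calibration is good to about 2 mm. A picture is of the moment at which its call begins. get_calibration takes no time and is no camera call.
- sign_off(): hands the job in; it is judged then, once.
Trained networks look in the newest picture that a camera, given by its name, has taken for a name from the list of things; names that differ only in an ending like _2 or _b are one class to them, and where a whole thing is asked for, a point or a joint stands for the part that bears it (a point fixed in the world has none). Each returns a list of dicts, best first, with "confidence" (0 to 1); they miss things now and then, are a little off and sometimes report something else, mostly with a low value. They report only what shows in the picture. A call takes as long as a camera call. They do not tell look-alikes from the thing itself.
- boxes_of(camera, thing): "box" ([centre column, centre row, width, height] as shares, 0 to 1, of the picture: columns of its width, rows of its height, round what is visible of it).
- outline_of(camera, thing): "mask" (420x560 bool, what is visible of it) and "box" ([centre column, centre row, width, height] as shares, 0 to 1, of the picture: columns of its width, rows of its height, round what is visible of it).
- mark_of(camera, thing): "xy" ([column, row] as shares, 0 to 1, of the picture: columns of its width, rows of its height: a listed point, or the origin of a listed thing).
The state is a dict: "t": time; "qpos": joint angles; "dq": joint speeds; "joint_torque": joint torques, N m; "eef_pos": TCP position; "tool_rot": TCP orientation; "wrist_force": force on the tool from outside, world axes, zero at the start; "wrist_torque": the same for the moment, N m; "finger_gap": opening from 0.0 (shut) to 1.0 (fully open); "gripper_force": force on a finger pad.
Only numpy, scipy, OpenCV 4.12 (cv2) and the standard library are available. Lean on these libraries where they do the work, as an engineer would, in place of code of your own. Each camera call takes 0.05 s, during which the arm holds its last target. There are 200 camera calls.

### The job

Four stoppered evaporating flasks stand in a row on cork rings in the steel tray, in the order in which they were weighed. Move each one to the white flask rack, so that they stand there in the same order from the end nearest the robot to the far end. Keep them upright, and leave all four seated in their holes, standing upright and not leaning over.

Things in the scene. Friction and masses are not known exactly. Their poses are not given: they have to be found in the camera images.
- small_round_mid (a point): Small round flask: ball 51 mm across, 108 mm tall with its white stopper, clear glass. Point on its axis, half-way up (54 mm above its lowest point); z up the neck. Straight neck 28 mm across from -2 to 44 mm above the point, its top 5 mm a lip 31 mm across, then the stopper: grip it 26 mm above the point. Seated, its lowest point is 7 mm below the ring's or rack's top.
- large_round_mid (a point): Large round flask: ball 64 mm across, 122 mm tall with its white stopper, clear glass. Point on its axis, half-way up (61 mm above its lowest point); z up the neck. Straight neck 28 mm across from 0 to 51 mm above the point, its top 5 mm a lip 31 mm across, then the stopper: grip it 33 mm above the point. Seated, its lowest point is 6 mm below the ring's or rack's top.
- drop_mid (a point): Drop-shaped flask: bottom 60 mm across, tapering to the neck, 138 mm tall with its white stopper, clear glass. Point on its axis, half-way up (69 mm above its lowest point); z up the neck. Straight neck 28 mm across from 17 to 59 mm above the point, its top 5 mm a lip 31 mm across, then the stopper: grip it 41 mm above the point. Seated, its lowest point is 6 mm below the ring's or rack's top.
- tube_mid (a point): Cylindrical flask: straight body 54 mm across, half-round bottom, 122 mm tall with its white stopper, clear glass. Point on its axis, half-way up (61 mm above its lowest point); z up the neck. Straight neck 28 mm across from 10 to 51 mm above the point, its top 5 mm a lip 31 mm across, then the stopper: grip it 33 mm above the point. Seated, its lowest point is 7 mm below the ring's or rack's top.
- ring0: Cork ring, fixed in the tray, 72 mm across, bore 36 mm, 26 mm high; at the start the small round flask sits in it. Origin: centre of its underside. The four rings look alike and stay where they are: they keep the record of the starting order.
- ring1: Cork ring like the others; at the start the large round flask sits in it.
- ring2: Cork ring like the others; at the start the drop-shaped flask sits in it.
- ring3: Cork ring like the others; at the start the cylindrical flask sits in it.
- tray: Low steel tray, fixed, 314 by 92 mm, rim 14 mm high, floor 4 mm thick. The four cork rings stand in it in a row along its x axis, -112.5, -37.5, 37.5 and 112.5 mm from its centre; which flask has which place changes. Origin: centre of its underside; x along the row, away from the robot.
- rack: White flask rack, fixed, a plate 306 by 88 mm on end legs, top 50 mm above the bench, with four like holes of 36 mm in a row along its x axis, -112.5, -37.5, 37.5 and 112.5 mm from its centre; empty at the start. A flask's round bottom seats itself in a hole; a slight lean does no harm. Origin: centre of its underside; x along the row, away from the robot.
Things that resemble listed ones, but are neither listed nor needed, are in the scene too. What is shaped like the ring1 but yellow is not meant.

How it is judged:
At the end, for the whole second after the job is handed in: Each flask stands in the rack hole that has the same place in the row, counted from the robot's end, as its cork ring has in the tray: its mid-point within 18 mm of the hole's axis both along and across the rack and within 8 mm of its seated height, tilted less than 0.35 rad (20 degrees), at rest (((x of ring0 in the frame of tray between -0.1325 and -0.0925 m and x of small_round_mid in the frame of rack between -0.1305 and -0.0945 m) or (x of ring0 in the frame of tray between -0.0575 and -0.0175 m and x of small_round_mid in the frame of rack between -0.0555 and -0.0195 m) or (x of ring0 in the frame of tray between 0.0175 and 0.0575 m and x of small_round_mid in the frame of rack between 0.0195 and 0.0555 m) or (x of ring0 in the frame of tray between 0.0925 and 0.1325 m and x of small_round_mid in the frame of rack between 0.0945 and 0.1305 m)) and y of small_round_mid in the frame of rack between -0.018 and 0.018 m and z of small_round_mid in the frame of rack between 0.0885624 and 0.104562 m and angle between each of small_round_mid, large_round_mid, drop_mid, tube_mid's own z axis and vertical below 0.35 rad and linear speed of each of small_round, large_round, drop, tube below 0.02 m/s and ((x of ring1 in the frame of tray between -0.1325 and -0.0925 m and x of large_round_mid in the frame of rack between -0.1305 and -0.0945 m) or (x of ring1 in the frame of tray between -0.0575 and -0.0175 m and x of large_round_mid in the frame of rack between -0.0555 and -0.0195 m) or (x of ring1 in the frame of tray between 0.0175 and 0.0575 m and x of large_round_mid in the frame of rack between 0.0195 and 0.0555 m) or (x of ring1 in the frame of tray between 0.0925 and 0.1325 m and x of large_round_mid in the frame of rack between 0.0945 and 0.1305 m)) and y of large_round_mid in the frame of rack between -0.018 and 0.018 m and z of large_round_mid in the frame of rack between 0.0974575 and 0.113458 m and ((x of ring2 in the frame of tray between -0.1325 and -0.0925 m and x of drop_mid in the frame of rack between -0.1305 and -0.0945 m) or (x of ring2 in the frame of tray between -0.0575 and -0.0175 m and x of drop_mid in the frame of rack between -0.0555 and -0.0195 m) or (x of ring2 in the frame of tray between 0.0175 and 0.0575 m and x of drop_mid in the frame of rack between 0.0195 and 0.0555 m) or (x of ring2 in the frame of tray between 0.0925 and 0.1325 m and x of drop_mid in the frame of rack between 0.0945 and 0.1305 m)) and y of drop_mid in the frame of rack between -0.018 and 0.018 m and z of drop_mid in the frame of rack between 0.105 and 0.121 m and ((x of ring3 in the frame of tray between -0.1325 and -0.0925 m and x of tube_mid in the frame of rack between -0.1305 and -0.0945 m) or (x of ring3 in the frame of tray between -0.0575 and -0.0175 m and x of tube_mid in the frame of rack between -0.0555 and -0.0195 m) or (x of ring3 in the frame of tray between 0.0175 and 0.0575 m and x of tube_mid in the frame of rack between 0.0195 and 0.0555 m) or (x of ring3 in the frame of tray between 0.0925 and 0.1325 m and x of tube_mid in the frame of rack between 0.0945 and 0.1305 m)) and y of tube_mid in the frame of rack between -0.018 and 0.018 m and z of tube_mid in the frame of rack between 0.0961246 and 0.112125 m); the robot touches nothing.
It fails at once if a flask is tipped more than 40 degrees (angle between any of small_round_mid, large_round_mid, drop_mid, tube_mid's own z axis and vertical above 0.7 rad).
It also fails if it takes over 99 s, if anything falls off the work surface, if the arm or the gripper's body presses on something with over 40 N, if the wrist force passes 120 N, or if a joint passes its speed limit or range.

## Working session

There is one attempt and no reset: what is moved stays moved. The work goes in short steps, Python scripts to look and compute and a tool call to move; the robot and the scene stay as the last step left them, time stands still between calls to the robot, and variables do not carry over. Pictures are saved under pics/ and viewed, at most 14 in all, crops included, and the job is handed in when it is done.

Besides the shell and the picture viewer there is one more tool, called as name([rows], argument=value, ...), one row to a line, values as JSON. play_rows: Moves the arm, as the interface text tells. Its arguments: {"type":"object","properties":{"motion":{"type":"array"}},"required":["motion"]}

```bash
mkdir -p pics
cat > h.py <<'E'
import numpy as np, cv2
from plant import *
def cam(n):
    c=get_calibration(n); f=210/np.tan(np.radians(c['vfov'])/2)
    K=np.array([[f,0,c['cx']],[0,f,c['cy']],[0,0,1]]); R=cv2.Rodrigues(np.array(c['rvec'],float))[0]
    return K,R,np.array(c['tvec'],float).ravel()
def back(n,px,z):
    K,R,t=cam(n); d=R.T@np.linalg.inv(K)@np.array([px[0],px[1],1.]); o=-R.T@t
    return o+d*(z-o[2])/d[2]
def proj(n,p):
    K,R,t=cam(n); q=K@(R@np.array(p)+t); return q[:2]/q[2]
def save(n,f): 
    im=snapshot(n); cv2.imwrite('pics/'+f,im[...,::-1]); return im
E
python3 - <<'E'
from h import *
print(sense())
for n in ['scene','top']:
    save(n,n+'0.png'); print(get_calibration(n), -cam(n)[1].T@cam(n)[2])
H={'small_round_mid':.004+.026-.007+.054,'large_round_mid':.004+.026-.006+.061,'drop_mid':.093,'tube_mid':.084,'ring0':.004,'tray':0,'rack':0}
for n in ['top','scene']:
  for k,z in H.items():
    for m in mark_of(n,k):
        px=np.array(m['xy'])*[560,420]
        print(n,k,round(m['confidence'],2),px.round(1),back(n,px,z).round(4))
E
```

```text
{'t': 0.0, 'qpos': array([ 1.09268151e+00,  3.81239080e-01,  1.29828941e+00, -9.13548090e-06,
        1.46362190e+00, -2.15309747e-01]), 'dq': array([-1.47873824e-03, -2.76082638e-04,  2.71872478e-04,  1.04530778e-04,
       -2.13320649e-03,  8.08728763e-05]), 'joint_torque': array([-3.50773671e-04, -4.48459375e+01, -2.31271988e+01, -1.68237348e-04,
        4.78648013e-03, -1.70756550e-05]), 'eef_pos': array([0.1427501 , 0.53083466, 0.23067899]), 'tool_rot': array([-3.14006894e+00, -3.23939528e-04,  2.87878832e+00]), 'wrist_force': array([-0.51148976,  0.74048737,  1.21244828]), 'wrist_torque': array([-0.01403545, -0.0303613 , -0.03554106]), 'gripper_force': 0.0, 'finger_gap': 0.9997085894172754}
{'vfov': 48.48409050746115, 'cx': 290.53765322344185, 'cy': 207.39177959586007, 'rvec': array([ 1.77960184,  1.76547761, -0.6939351 ]), 'tvec': array([ 0.04203931, -0.32811805,  1.38942571])} [ 1.19386697 -0.06444683  0.78131993]
{'vfov': 51.14451312591507, 'cx': 282.07411383021315, 'cy': 210.3079770746015, 'rvec': array([ 2.10277772, -2.16152292,  0.23269789]), 'tvec': array([-0.06496697,  
[... 713 characters left out ...]
5 [332.  205.8] [ 0.5516 -0.1887  0.    ]
scene small_round_mid 0.9 [228.3 226.9] [ 0.5788 -0.1742  0.077 ]
scene large_round_mid 0.64 [240.7 251.5] [ 0.6475 -0.1448  0.085 ]
scene large_round_mid 0.54 [229.7 223.7] [ 0.5774 -0.1709  0.085 ]
scene drop_mid 0.98 [214.9 173.8] [ 0.4392 -0.2131  0.093 ]
scene tube_mid 0.86 [223.1 195.9] [ 0.4983 -0.191   0.084 ]
scene ring0 0.94 [131.3 260.6] [ 0.6068 -0.3782  0.004 ]
scene ring0 0.8 [235.5 248.2] [ 0.5751 -0.1657  0.004 ]
scene ring0 0.68 [241.9 275.7] [ 0.6456 -0.1479  0.004 ]
scene ring0 0.63 [221.7 225.2] [ 0.5101 -0.2006  0.004 ]
scene ring0 0.5 [216.4 198. ] [ 0.4254 -0.2206  0.004 ]
scene tray 0.67 [223.2 232.4] [ 0.5275 -0.1961 -0.    ]
```

View pics/top0.png

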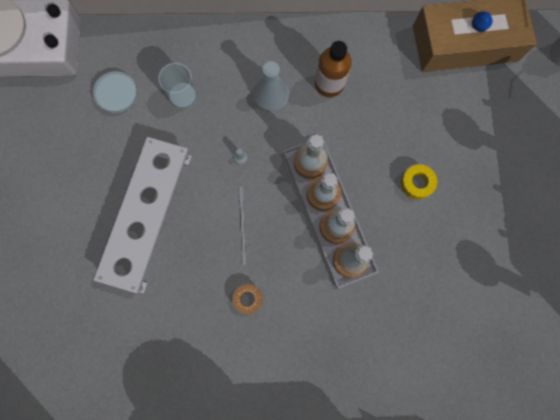

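View pics/scene0.png

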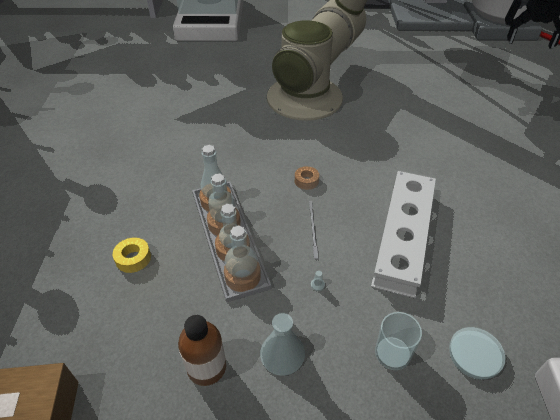

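The views show the tray row, nearest the robot first: drop, tube, small round, large round (top view stoppers at (363,254), (346,215), (328,181), (315,143)). The rack holes are at about (123,266), (137,230), (149,195) and (161,161) in the top view. Next I measure the holes, stoppers and rack precisely.

```bash
cat > m.py <<'E'
from h import *
def blobs(mask,amin,amax):
    n,l,s,c=cv2.connectedComponentsWithStats(mask.astype(np.uint8)); return [(c[i],s[i,4]) for i in range(1,n) if amin<s[i,4]<amax]
E
python3 - <<'E'
from m import *
off=np.array([-112.5,-37.5,37.5,112.5])/1000
for n,(x0,y0,x1,y1) in {'top':(90,130,195,298),'scene':(370,165,440,298)}.items():
    g=cv2.imread(f'pics/{n}0.png',0); roi=g[y0:y1,x0:x1]
    th,b=cv2.threshold(roi,0,255,cv2.THRESH_OTSU); bl=blobs(b==0,60,700)
    P=[]
    for c,a in bl:
        px=c+[x0,y0]; P.append(back(n,px,.05)); print(n,px.round(1),a,P[-1].round(4))
    P=np.array(P)[:,:2]; P=P[P[:,0].argsort()]; print(np.linalg.norm(np.diff(P,axis=0),axis=1).round(4))
    d=P[-1]-P[0]; print('rack',P.mean(0).round(4),'yaw',np.arctan2(d[1],d[0]))
# stoppers
T=[('drop',.162),('tube',.145),('small',.131),('large',.146)]
pts={'top':[(363,254),(346,215),(328,181),(315,143)],'scene':[(208,150),(218,180),(228,210),(237,233)]}
for n in pts:
    g=cv2.imread(f'pics/{n}0.png',0); b=g>165
    k,l,s,c=cv2.connectedComponentsWithStats(b.astype(np.uint8))
    for (nm,z),p in zip(T,pts[n]):
        cand=[i for i in range(1,k) if np.hypot(*(c[i]-p))<8]
        for i in cand: 
            if s[i,4]>15: print(n,nm,c[i].round(1),s[i],back(n,c[i],z-.008).round(4))
r=np.array([[.4324,-.2201],[.5083,-.1854],[.5663,-.1717],[.6479,-.1432]]);r2=np.array([[.4254,-.2206],[.5101,-.2006],[.5751,-.1657],[.6456,-.1479]])
for q in (r,r2): print('tray',q.mean(0),np.arctan2(*( (q-q.mean(0)).T@off)[::-1]))
E
python3 - <<'E'
import cv2,numpy as np
a=cv2.imread('pics/top0.png')[120:300,280:390]; b=cv2.imread('pics/scene0.png')[135:305,185:285]
a=cv2.resize(a,(366,600),interpolation=3); b=cv2.resize(b,(353,600),interpolation=3); cv2.imwrite('pics/crop0.png',np.hstack([a,b]))
E
```

```text
top [160.9 160.9] 230 [0.6442 0.1656 0.05  ]
top [148.4 195. ] 245 [0.573  0.1889 0.05  ]
top [135.6 230.2] 252 [0.5019 0.2122 0.05  ]
top [122.4 266.6] 270 [0.4307 0.2354 0.05  ]
[0.0749 0.0748 0.0749]
rack [0.5374 0.2005] yaw -0.3158682295334389
scene [413.6 185.8] 135 [0.4329 0.2317 0.05  ]
scene [409.3 208.7] 161 [0.5042 0.2084 0.05  ]
scene [404.8 233.9] 184 [0.5756 0.1858 0.05  ]
scene [399.6 261.9] 215 [0.6469 0.1626 0.05  ]
[0.075  0.0749 0.075 ]
rack [0.5399 0.1971] yaw -0.3121449765023097
scene drop [207.7 148.2] [203 145  11   7  63] [ 0.4265 -0.223   0.154 ]
scene tube [217.1 177.4] [211 174  13   8  74] [ 0.4984 -0.1981  0.137 ]
scene small [227.2 208. ] [222 204  13   9  85] [ 0.5704 -0.173   0.123 ]
scene large [237.  230.7] [231 226  13  11 103] [ 0.6413 -0.1483  0.138 ]
tray [ 0.538725 -0.1801  ] 0.33392180117860726
tray [ 0.53905 -0.1837 ] 0.3354956760408098
```

View pics/crop0.png

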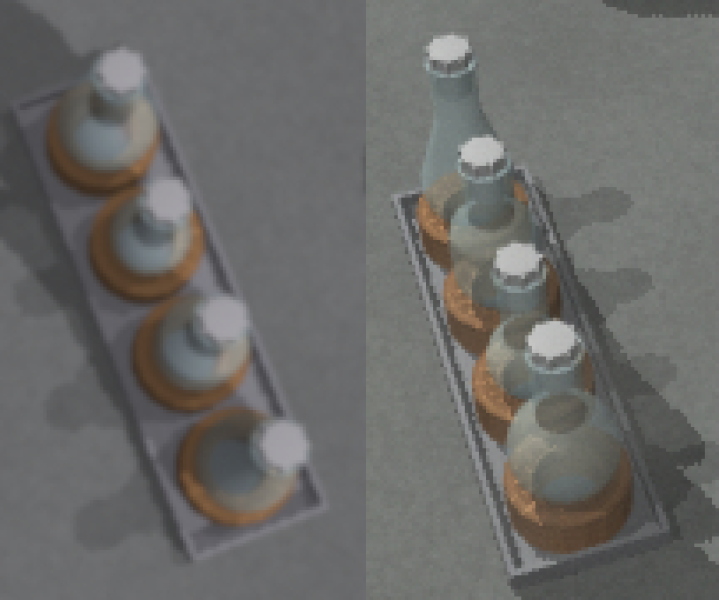

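The crop confirms all four flasks stand upright in their rings, with white stoppers at about (316,142), (329,180), (345,217) and (364,253) in the top view. I combine both cameras.

Run:
```python
from m import *
off=np.array([-112.5,-37.5,37.5,112.5])/1000
T=[('drop',.162),('tube',.145),('small',.131),('large',.146)]
g=cv2.imread('pics/top0.png',0)
pt=[(364,253),(345.4,216.6),(329.5,180),(316,141.6)]; ps=[(207.7,148.2),(217.1,177.4),(227.2,208),(237,230.7)]
A=[];B=[]
for (nm,z),p,q in zip(T,pt,ps):
    x,y=int(p[0]),int(p[1]); w=g[y-9:y+10,x-9:x+10]; th,b=cv2.threshold(w,0,255,cv2.THRESH_OTSU)
    n,l,s,c=cv2.connectedComponentsWithStats(b); i=1+s[1:,4].argmax(); px=c[i]+[x-9,y-9]
    A.append(back('top',px,z-.005)[:2]); B.append(back('scene',q,z-.003)[:2]); print(nm,px.round(1),s[i,4],th,A[-1].round(4),B[-1].round(4))
for q in (np.array(A),np.array(B)):
    d=(q-q.mean(0)).T@off; print(q.mean(0).round(4),np.arctan2(d[1],d[0]), np.linalg.norm(np.diff(q,axis=0),axis=1))
yaw=np.arctan2(*( (((np.array(A)+np.array(B))/2).T@off)[::-1])); c=(np.array(A).mean(0)+np.array(B).mean(0))/2
u=np.array([np.cos(yaw),np.sin(yaw)]); print('tray',c,yaw); print((c+off[:,None]*u).round(4))
yr=-.314; ur=np.array([np.cos(yr),np.sin(yr)]); print('holes',([.5387,.1988]+off[:,None]*ur).round(4)); print(grip_point_offset)
```

```text
drop [365.3 253.6] 184 128.0 [ 0.4335 -0.2196] [ 0.4325 -0.2217]
tube [347.5 216. ] 205 126.0 [ 0.5038 -0.1955] [ 0.5037 -0.1971]
small [330.6 180.1] 174 125.0 [ 0.5754 -0.1701] [ 0.5751 -0.1723]
large [317.  141.4] 154 129.0 [ 0.6466 -0.1463] [ 0.6456 -0.1476]
[ 0.5398 -0.1829] 0.33236460799521705 [0.07436578 0.07601867 0.07499888]
[ 0.5392 -0.1847] 0.334671802709 [0.07526859 0.0756239  0.07467996]
tray [ 0.53952187 -0.18377462] 0.3335183541512468
[[ 0.4332 -0.2206]
 [ 0.5041 -0.1961]
 [ 0.575  -0.1715]
 [ 0.6458 -0.1469]]
holes [[0.4317 0.2335]
 [0.503  0.2104]
 [0.5744 0.1872]
 [0.6457 0.1641]]
-0.0187
```

```bash
cat > go.py <<'E'
# usage: go.py x,y,z,yaw ... : shift (cm) and turn of each target from the present pose
from h import *; import sys
from scipy.spatial.transform import Rotation as Ro
s=sense(); R=Ro.from_euler('xyz',s['tool_rot'])
print('now',s['t'].__round__(2),s['eef_pos'].round(4),s['tool_rot'].round(3),s['qpos'].round(2),round(s['finger_gap'],3),s['wrist_force'].round(1))
for a in sys.argv[1:]:
    x,y,z,w=map(float,a.split(','))
    print(a,(R.inv().apply(np.array([x,y,z])-s['eef_pos'])*100).round(2),(R.inv()*Ro.from_euler('xyz',[np.pi,0,w])).as_rotvec().round(3))
E
python3 go.py .40,.15,.24,1.6 .6458,-.1469,.20,.3335
```

```text
now 0.8 [0.1429 0.5311 0.2313] [-3.142  0.     2.879] [ 1.09  0.38  1.3  -0.    1.46 -0.22] 0.998 [1.9 0.3 1. ]
.40,.15,.24,1.6 [-34.73 -30.12  -0.87] [-0.     0.     1.279]
.6458,-.1469,.20,.3335 [-66.18 -52.41   3.13] [0.    0.    2.545]
```

play_rows([
  {"translation":[-4,-3.5,-0.9],"dr":[0,0,0.15],"fingers":8.5},
  {"translation":[-8,-7,-0.9],"dr":[0,0,0.3],"fingers":8},
  {"translation":[-12,-10.5,-0.9],"dr":[0,0,0.45],"fingers":7},
  {"translation":[-16,-14,-0.9],"dr":[0,0,0.6],"fingers":6},
  {"translation":[-20,-17.5,-0.9],"dr":[0,0,0.75],"fingers":6},
  {"translation":[-24,-21,-0.9],"dr":[0,0,0.9],"fingers":6},
  {"translation":[-28,-24.5,-0.9],"dr":[0,0,1.05],"fingers":6},
  {"translation":[-32,-28,-0.9],"dr":[0,0,1.2],"fingers":6},
  {"translation":[-36,-31,-0.9],"dr":[0,0,1.35],"fingers":6},
  {"translation":[-40,-34,-0.9],"dr":[0,0,1.5],"fingers":6},
])

```text
t: 2.05
eef_pos: [0.4417, 0.0973, 0.2405]
tool_rot: [3.141, -0.0, 1.373]
wrist_force: [-0.0, 0.5, -0.5]
finger_gap: 0.704
gripper_force: 0.0
```

```bash
python3 go.py .6458,-.1469,.20,.3335 .6458,-.1469,.10,.3335
```

```text
now 2.05 [0.4417 0.0973 0.2405] [ 3.141 -0.     1.373] [-0.05  0.2   1.53  0.    1.41  0.15] 0.704 [-0.   0.5 -0.5]
.6458,-.1469,.20,.3335 [-19.94  24.8    4.07] [ 0.00e+00 -1.00e-03  1.04e+00]
.6458,-.1469,.10,.3335 [-19.95  24.79  14.07] [ 0.00e+00 -1.00e-03  1.04e+00]
```

play_rows([
  {"translation":[-3,4,0],"dr":[0,0,0.15],"fingers":6},
  {"translation":[-6,8,0],"dr":[0,0,0.3],"fingers":6},
  {"translation":[-9,12,1],"dr":[0,0,0.45],"fingers":6},
  {"translation":[-12,16,2],"dr":[0,0,0.6],"fingers":6},
  {"translation":[-15,20,3],"dr":[0,0,0.75],"fingers":6},
  {"translation":[-18,23,4.1],"dr":[0,0,0.9],"fingers":6},
  {"translation":[-19.9,24.8,4.1],"dr":[0,0,1.04],"fingers":6},
  {"translation":[-19.9,24.8,4.1],"dr":[0,0,1.04],"fingers":6},
  {"translation":[-19.9,24.8,4.1],"dr":[0,0,1.04],"fingers":6},
])

```text
t: 3.18
eef_pos: [0.646, -0.1432, 0.1994]
tool_rot: [-3.141, 0.0, 0.341]
wrist_force: [0.5, 0.7, -0.3]
finger_gap: 0.701
gripper_force: 0.0
```

```bash
python3 go.py .6458,-.1469,.1,.3335; python3 -c "
from h import *
a=save('top','t1.png')[110:300,260:400];b=save('scene','s1.png')[120:310,160:300]
cv2.imwrite('pics/c1.png',cv2.resize(np.hstack([a,b])[...,::-1],(800,543),interpolation=3))"
```

```text
now 3.17 [ 0.646  -0.1432  0.1994] [-3.141  0.     0.341] [-0.4   0.6   1.    0.    1.53  0.83] 0.701 [ 0.5  0.7 -0.3]
.6458,-.1469,.1,.3335 [-0.14  0.35  9.94] [-0.     0.     0.008]
```

View pics/c1.png

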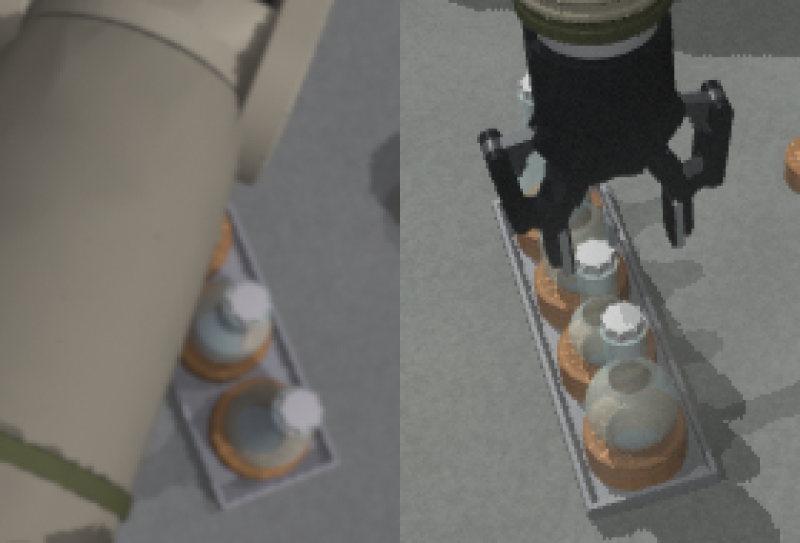

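The crop shows the open fingers above and on either side of the large flask's stopper (622,320), with the finger line across the row. I descend and grip.

play_rows([
  {"translation":[-0.1,0.4,2],"dr":[0,0,0.008],"fingers":6},
  {"translation":[-0.1,0.4,5],"dr":[0,0,0.008],"fingers":6},
  {"translation":[-0.1,0.4,8],"dr":[0,0,0.008],"fingers":6},
  {"translation":[-0.1,0.4,9.9],"dr":[0,0,0.008],"fingers":6},
  {"translation":[-0.1,0.4,9.9],"dr":[0,0,0.008],"fingers":6},
  {"translation":[-0.1,0.4,9.9],"dr":[0,0,0.008],"fingers":2},
  {"translation":[-0.1,0.4,9.9],"dr":[0,0,0.008],"fingers":2},
  {"translation":[-0.1,0.4,9.9],"dr":[0,0,0.008],"fingers":2},
  {"translation":[-0.1,0.4,9.9],"dr":[0,0,0.008],"fingers":2},
  {"translation":[-0.1,0.4,9.9],"dr":[0,0,0.008],"fingers":2},
])

```text
t: 4.53
eef_pos: [0.6471, -0.1478, 0.1016]
tool_rot: [3.141, -0.002, 0.331]
wrist_force: [-0.8, 1.2, 7.1]
finger_gap: 0.311
gripper_force: 58.7
```

```bash
python3 go.py .6458,-.1469,.2,.3335 .6457,.1641,.19,-.314; python3 -c "
from h import *
b=save('scene','s2.png')[150:310,160:300]
cv2.imwrite('pics/c2.png',cv2.resize(b[...,::-1],(525,600),interpolation=3))"
```

```text
now 4.53 [ 0.6471 -0.1478  0.1016] [ 3.141e+00 -2.000e-03  3.310e-01] [-0.4   0.68  1.14  0.    1.32  0.84] 0.311 [-0.8  1.2  7.1]
.6458,-.1469,.2,.3335 [-0.08 -0.12 -9.84] [ 0.001 -0.002 -0.002]
.6457,.1641,.19,-.314 [ 10.02 -29.53  -8.85] [ 0.    -0.002  0.645]
```

View pics/c2.png

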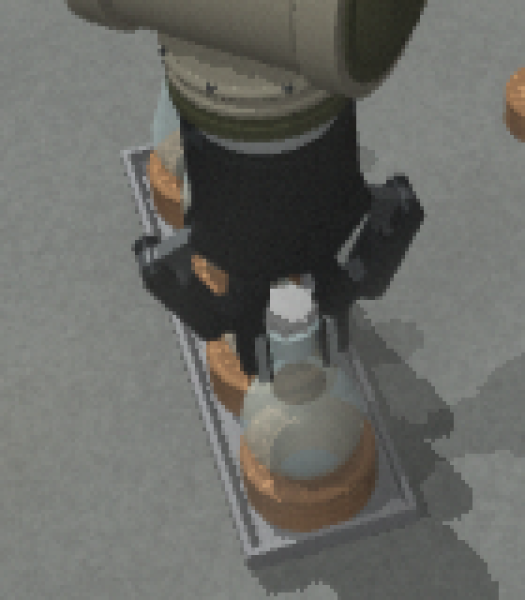

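The crop shows the fingers closed on the large flask's neck just below the stopper (292,310), flask upright in its ring. I lift and carry it across.

play_rows([
  {"translation":[0,0,-2],"dr":[0,0,0],"fingers":2},
  {"translation":[0,0,-5],"dr":[0,0,0],"fingers":2},
  {"translation":[0.5,-1.5,-8],"dr":[0,0,0.03],"fingers":2},
  {"translation":[1.8,-5,-9],"dr":[0,0,0.12],"fingers":2},
  {"translation":[3.2,-9.5,-9],"dr":[0,0,0.22],"fingers":2},
  {"translation":[4.8,-14,-9],"dr":[0,0,0.32],"fingers":2},
  {"translation":[6.3,-18.5,-9],"dr":[0,0,0.42],"fingers":2},
  {"translation":[7.8,-23,-9],"dr":[0,0,0.52],"fingers":2},
  {"translation":[9.2,-27,-9],"dr":[0,0,0.6],"fingers":2},
  {"translation":[10,-29.5,-9],"dr":[0,0,0.645],"fingers":2},
])

```text
t: 5.82
eef_pos: [0.6451, 0.1656, 0.1902]
tool_rot: [3.142, 0.0, -0.315]
wrist_force: [0.8, 0.0, -0.4]
finger_gap: 0.313
gripper_force: 59.2
```

play_rows([
  {"translation":[0,0,0],"dr":[0,0,0],"fingers":2},
  {"translation":[0,0,0],"dr":[0,0,0],"fingers":2},
])

```text
t: 6.08
eef_pos: [0.6455, 0.1628, 0.1902]
tool_rot: [3.141, -0.0, -0.314]
wrist_force: [0.9, -0.1, -0.3]
finger_gap: 0.312
gripper_force: 59.2
```

```bash
python3 go.py .6457,.1641,.1226,-.314; python3 -c "
from h import *
im=save('scene','s3.png'); print(proj('scene',[.6457,.1641,.05]))
b=im[140:310,340:480]
cv2.imwrite('pics/c3.png',cv2.resize(b[...,::-1],(494,600),interpolation=3))"
```

```text
now 6.08 [0.6455 0.1628 0.1902] [ 3.141 -0.    -0.314] [ 0.07  0.62  1.01 -0.    1.52  1.95] 0.312 [ 0.9 -0.1 -0.3]
.6457,.1641,.1226,-.314 [-0.02 -0.14  6.76] [ 0. -0. -0.]
[400.26601393 261.38344911]
```

View pics/c3.png

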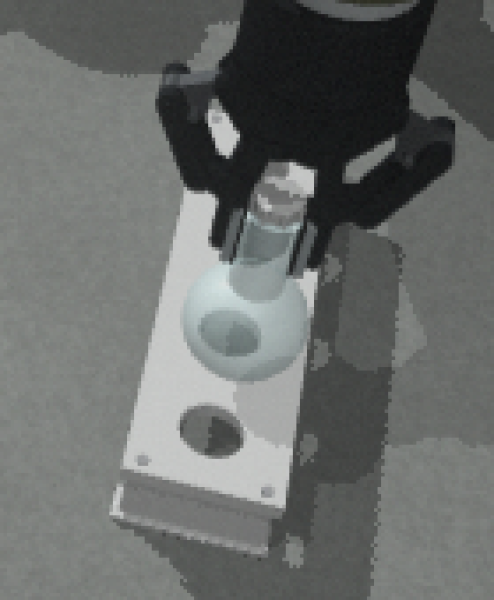

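The crop shows the large flask held upright above the rack, its ball at (245,330), with the far hole at (212,430) below it. I lower it and let go.

play_rows([
  {"translation":[0,-0.1,1.5],"dr":[0,0,0],"fingers":2},
  {"translation":[0,-0.1,3.5],"dr":[0,0,0],"fingers":2},
  {"translation":[0,-0.1,5.5],"dr":[0,0,0],"fingers":2},
  {"translation":[0,-0.1,6.3],"dr":[0,0,0],"fingers":2},
  {"translation":[0,-0.1,6.8],"dr":[0,0,0],"fingers":2},
  {"translation":[0,-0.1,6.8],"dr":[0,0,0],"fingers":2},
  {"translation":[0,-0.1,6.8],"dr":[0,0,0],"fingers":2},
])

```text
t: 7.0
eef_pos: [0.646, 0.1645, 0.1228]
tool_rot: [-3.141, -0.001, -0.314]
wrist_force: [0.1, -1.0, 0.2]
finger_gap: 0.316
gripper_force: 59.4
```

```bash
python3 go.py .6457,.1641,.1216,-.314; python3 -c "
from h import *
im=save('scene','s4.png')
b=im[140:310,340:480]
cv2.imwrite('pics/c4.png',cv2.resize(b[...,::-1],(494,600),interpolation=3))"
```

```text
now 7.0 [0.646  0.1645 0.1228] [-3.141e+00 -1.000e-03 -3.140e-01] [ 0.07  0.67  1.1  -0.    1.37  1.96] 0.316 [ 0.1 -1.   0.2]
.6457,.1641,.1216,-.314 [-0.01  0.04  0.12] [-0.    -0.001 -0.   ]
```

View pics/c4.png

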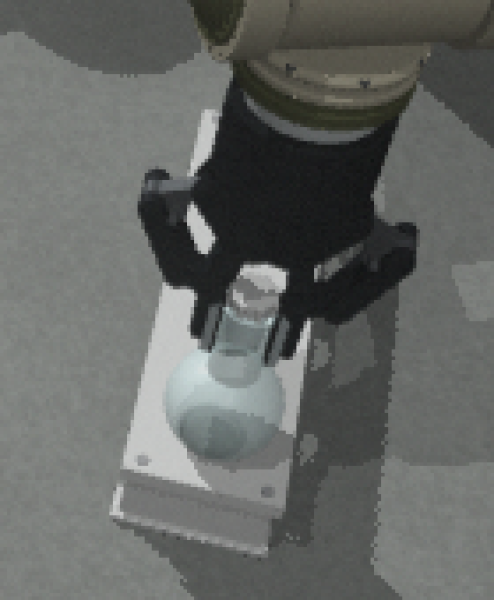

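The large flask's ball (225,405) sits in the far hole, upright. I release it and rise.

play_rows([
  {"translation":[0,0,0.1],"dr":[0,0,0],"fingers":2},
  {"translation":[0,0,0.1],"dr":[0,0,0],"fingers":3.5},
  {"translation":[0,0,0.1],"dr":[0,0,0],"fingers":6},
  {"translation":[0,0,0.1],"dr":[0,0,0],"fingers":6},
  {"translation":[0,0,0.1],"dr":[0,0,0],"fingers":6},
  {"translation":[0,0,-2],"dr":[0,0,0],"fingers":6},
  {"translation":[0,0,-5],"dr":[0,0,0],"fingers":6},
  {"translation":[0,0,-8],"dr":[0,0,0],"fingers":6},
  {"translation":[0,0,-8],"dr":[0,0,0],"fingers":6},
])

```text
t: 8.18
eef_pos: [0.6465, 0.1646, 0.2048]
tool_rot: [-3.14, -0.005, -0.314]
wrist_force: [0.3, -0.1, -0.8]
finger_gap: 0.7
gripper_force: 0.0
```

```bash
python3 go.py .575,-.1715,.19,.3335; python3 -c "
from h import *
for n in ['scene','top']:
  snapshot(n)
  for m in mark_of(n,'large_round_mid'):
    px=np.array(m['xy'])*[560,420]; print(n,m['confidence'],px,back(n,px,.105))"
```

```text
now 8.18 [0.6465 0.1646 0.2048] [-3.14  -0.005 -0.314] [0.07 0.61 0.98 0.   1.55 1.96] 0.7 [ 0.3 -0.1 -0.8]
.575,-.1715,.19,.3335 [ 3.58 34.18  1.43] [-0.    -0.005 -0.648]
scene 0.69 [405.328 242.382] [0.64279324 0.16413761 0.105     ]
top 0.55 [154.504 152.208] [0.64439828 0.16429934 0.105     ]
```

play_rows([
  {"translation":[0.4,4,0],"dr":[0,0,-0.08],"fingers":6},
  {"translation":[0.9,9,0],"dr":[0,0,-0.17],"fingers":6},
  {"translation":[1.5,14,0],"dr":[0,0,-0.27],"fingers":6},
  {"translation":[2,19,0.5],"dr":[0,0,-0.36],"fingers":6},
  {"translation":[2.5,24,1],"dr":[0,0,-0.46],"fingers":6},
  {"translation":[3,29,1.4],"dr":[0,0,-0.56],"fingers":6},
  {"translation":[3.4,32.5,1.4],"dr":[0,0,-0.62],"fingers":6},
  {"translation":[3.6,34.2,1.4],"dr":[0,0,-0.648],"fingers":6},
  {"translation":[3.6,34.2,1.4],"dr":[0,0,-0.648],"fingers":6},
  {"translation":[3.6,34.2,1.4],"dr":[0,0,-0.648],"fingers":6},
])

```text
t: 9.62
eef_pos: [0.5743, -0.171, 0.1878]
tool_rot: [-3.141, 0.001, 0.334]
wrist_force: [0.5, -0.2, -0.6]
finger_gap: 0.703
gripper_force: 0.0
```

```bash
python3 go.py .575,-.1715,.086,.3335
```

```text
now 9.62 [ 0.5743 -0.171   0.1878] [-3.141e+00  1.000e-03  3.340e-01] [-0.49  0.5   1.23  0.    1.42  0.75] 0.703 [ 0.5 -0.2 -0.6]
.575,-.1715,.086,.3335 [ 0.06  0.08 10.18] [-0.001  0.001  0.   ]
```

play_rows([
  {"translation":[0.1,0.1,2],"dr":[0,0,0],"fingers":6},
  {"translation":[0.1,0.1,5],"dr":[0,0,0],"fingers":6},
  {"translation":[0.1,0.1,8],"dr":[0,0,0],"fingers":6},
  {"translation":[0.1,0.1,10.2],"dr":[0,0,0],"fingers":6},
  {"translation":[0.1,0.1,10.2],"dr":[0,0,0],"fingers":6},
  {"translation":[0.1,0.1,10.2],"dr":[0,0,0],"fingers":2},
  {"translation":[0.1,0.1,10.2],"dr":[0,0,0],"fingers":2},
  {"translation":[0.1,0.1,10.2],"dr":[0,0,0],"fingers":2},
  {"translation":[0.1,0.1,10.2],"dr":[0,0,0],"fingers":2},
  {"translation":[0.1,0.1,10.2],"dr":[0,0,0],"fingers":2},
])

```text
t: 10.88
eef_pos: [0.576, -0.1724, 0.0873]
tool_rot: [3.141, -0.001, 0.334]
wrist_force: [0.7, 2.8, 5.5]
finger_gap: 0.313
gripper_force: 58.8
```

```bash
python3 go.py .5744,.1872,.186,-.314
```

```text
now 10.88 [ 0.576  -0.1724  0.0873] [ 3.141e+00 -1.000e-03  3.340e-01] [-0.49  0.6   1.36  0.    1.18  0.75] 0.313 [0.7 2.8 5.5]
.5744,.1872,.186,-.314 [ 11.65 -34.02  -9.88] [ 0.    -0.002  0.648]
```

play_rows([
  {"translation":[0,0,-2],"dr":[0,0,0],"fingers":2},
  {"translation":[0,0,-5],"dr":[0,0,0],"fingers":2},
  {"translation":[0.5,-1.5,-8],"dr":[0,0,0.03],"fingers":2},
  {"translation":[1.9,-5.5,-9.9],"dr":[0,0,0.12],"fingers":2},
  {"translation":[3.6,-10.5,-9.9],"dr":[0,0,0.22],"fingers":2},
  {"translation":[5.3,-15.5,-9.9],"dr":[0,0,0.32],"fingers":2},
  {"translation":[7,-20.5,-9.9],"dr":[0,0,0.42],"fingers":2},
  {"translation":[8.7,-25.5,-9.9],"dr":[0,0,0.52],"fingers":2},
  {"translation":[10.5,-30.5,-9.9],"dr":[0,0,0.6],"fingers":2},
  {"translation":[11.6,-34,-9.9],"dr":[0,0,0.648],"fingers":2},
])

```text
t: 12.12
eef_pos: [0.5734, 0.1888, 0.1852]
tool_rot: [3.141, 0.0, -0.315]
wrist_force: [1.1, -0.4, 0.1]
finger_gap: 0.315
gripper_force: 59.2
```

play_rows([
  {"translation":[0,0,0],"dr":[0,0,0],"fingers":2},
  {"translation":[0,0,0],"dr":[0,0,0],"fingers":2},
  {"translation":[0,0,0],"dr":[0,0,0],"fingers":2},
])

```text
t: 12.5
eef_pos: [0.574, 0.1856, 0.1853]
tool_rot: [3.141, 0.0, -0.315]
wrist_force: [1.0, 0.5, -0.7]
finger_gap: 0.312
gripper_force: 59.2
```

```bash
python3 go.py .5744,.1872,.1078,-.314
```

```text
now 12.5 [0.574  0.1856 0.1853] [ 3.141  0.    -0.315] [ 0.12  0.51  1.22 -0.    1.41  2.  ] 0.312 [ 1.   0.5 -0.7]
.5744,.1872,.1078,-.314 [-0.01 -0.17  7.75] [ 0.     0.    -0.001]
```

play_rows([
  {"translation":[0,-0.15,2],"dr":[0,0,0],"fingers":2},
  {"translation":[0,-0.15,4.5],"dr":[0,0,0],"fingers":2},
  {"translation":[0,-0.15,6.5],"dr":[0,0,0],"fingers":2},
  {"translation":[0,-0.15,7.4],"dr":[0,0,0],"fingers":2},
  {"translation":[0,-0.15,7.8],"dr":[0,0,0],"fingers":2},
  {"translation":[0,-0.15,7.8],"dr":[0,0,0],"fingers":2},
  {"translation":[0,-0.15,7.8],"dr":[0,0,0],"fingers":2},
])

```text
t: 13.38
eef_pos: [0.5742, 0.1876, 0.1081]
tool_rot: [3.141, -0.001, -0.314]
wrist_force: [-3.2, -3.6, 3.2]
finger_gap: 0.309
gripper_force: 59.3
```

```bash
python3 go.py .5744,.1872,.1073,-.314; python3 -c "
from h import *
im=save('scene','s5.png')
b=im[120:310,340:480]
cv2.imwrite('pics/c5.png',cv2.resize(b[...,::-1],(442,600),interpolation=3))"
```

```text
now 13.38 [0.5742 0.1876 0.1081] [ 3.141e+00 -1.000e-03 -3.140e-01] [ 0.12  0.58  1.32 -0.    1.23  2.01] 0.309 [-3.2 -3.6  3.2]
.5744,.1872,.1073,-.314 [0.03 0.04 0.08] [ 0.001 -0.001 -0.   ]
```

View pics/c5.png

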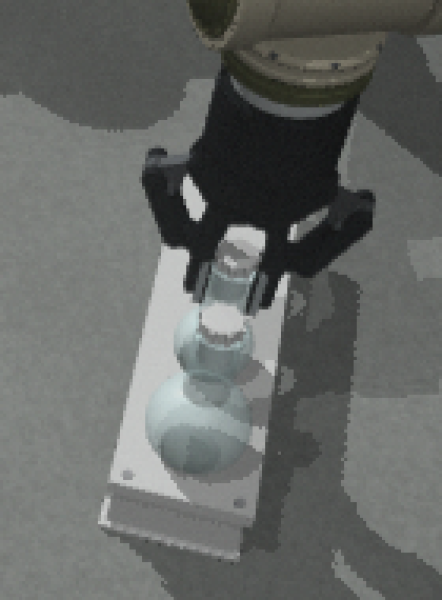

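The large flask (stopper at (222,325)) stands upright in the far hole. The small flask is held upright over the third hole (stopper at (242,250)) with light contact. I release it and go on to the cylindrical flask.

play_rows([
  {"translation":[0,0,0],"dr":[0,0,0],"fingers":3.5},
  {"translation":[0,0,0],"dr":[0,0,0],"fingers":6},
  {"translation":[0,0,0],"dr":[0,0,0],"fingers":6},
  {"translation":[0,0,0],"dr":[0,0,0],"fingers":6},
  {"translation":[0,0,-2],"dr":[0,0,0],"fingers":6},
  {"translation":[0,0,-5],"dr":[0,0,0],"fingers":6},
  {"translation":[0,0,-8],"dr":[0,0,0],"fingers":6},
  {"translation":[0,0,-9.5],"dr":[0,0,0],"fingers":6},
  {"translation":[0,0,-9.5],"dr":[0,0,0],"fingers":6},
])

```text
t: 14.55
eef_pos: [0.5744, 0.1882, 0.2027]
tool_rot: [-3.141, -0.001, -0.314]
wrist_force: [-0.6, -0.2, -1.2]
finger_gap: 0.703
gripper_force: 0.0
```

```bash
python3 go.py .5041,-.1961,.20,.3335
```

```text
now 14.55 [0.5744 0.1882 0.2027] [-3.141e+00 -1.000e-03 -3.140e-01] [0.12 0.5  1.19 0.   1.46 2.01] 0.703 [-0.6 -0.2 -1.2]
.5041,-.1961,.20,.3335 [ 5.19 38.73  0.25] [-0.    -0.001 -0.648]
```

play_rows([
  {"translation":[0.5,4,0],"dr":[0,0,-0.07],"fingers":6},
  {"translation":[1.2,9,0],"dr":[0,0,-0.15],"fingers":6},
  {"translation":[1.9,14,0],"dr":[0,0,-0.23],"fingers":6},
  {"translation":[2.5,19,0],"dr":[0,0,-0.32],"fingers":6},
  {"translation":[3.2,24,0.2],"dr":[0,0,-0.4],"fingers":6},
  {"translation":[3.9,29,0.2],"dr":[0,0,-0.49],"fingers":6},
  {"translation":[4.6,34,0.2],"dr":[0,0,-0.57],"fingers":6},
  {"translation":[5.2,38.7,0.2],"dr":[0,0,-0.648],"fingers":6},
  {"translation":[5.2,38.7,0.2],"dr":[0,0,-0.648],"fingers":6},
  {"translation":[5.2,38.7,0.2],"dr":[0,0,-0.648],"fingers":6},
])

```text
t: 15.8
eef_pos: [0.5038, -0.1953, 0.1993]
tool_rot: [-3.14, 0.001, 0.333]
wrist_force: [0.3, 0.8, -0.8]
finger_gap: 0.7
gripper_force: 0.0
```

```bash
python3 go.py .5041,-.1961,.10,.3335
```

```text
now 15.8 [ 0.5038 -0.1953  0.1993] [-3.14e+00  1.00e-03  3.33e-01] [-0.59  0.39  1.38  0.    1.37  0.65] 0.7 [ 0.3  0.8 -0.8]
.5041,-.1961,.10,.3335 [0.02 0.1  9.93] [-0.002  0.001 -0.   ]
```

play_rows([
  {"translation":[0,0.1,2],"dr":[0,0,0],"fingers":6},
  {"translation":[0,0.1,5],"dr":[0,0,0],"fingers":6},
  {"translation":[0,0.1,8],"dr":[0,0,0],"fingers":6},
  {"translation":[0,0.1,9.9],"dr":[0,0,0],"fingers":6},
  {"translation":[0,0.1,9.9],"dr":[0,0,0],"fingers":6},
  {"translation":[0,0.1,9.9],"dr":[0,0,0],"fingers":2},
  {"translation":[0,0.1,9.9],"dr":[0,0,0],"fingers":2},
  {"translation":[0,0.1,9.9],"dr":[0,0,0],"fingers":2},
  {"translation":[0,0.1,9.9],"dr":[0,0,0],"fingers":2},
  {"translation":[0,0.1,9.9],"dr":[0,0,0],"fingers":2},
])

```text
t: 17.05
eef_pos: [0.5047, -0.1969, 0.1021]
tool_rot: [3.141, -0.001, 0.334]
wrist_force: [0.1, 2.2, 6.7]
finger_gap: 0.315
gripper_force: 58.8
```

```bash
python3 go.py .503,.2104,.20,-.314
```

```text
now 17.05 [ 0.5047 -0.1969  0.1021] [ 3.141e+00 -1.000e-03  3.340e-01] [-0.59  0.5   1.52  0.    1.13  0.65] 0.315 [0.1 2.2 6.7]
.503,.2104,.20,-.314 [ 13.19 -38.53  -9.81] [ 0.    -0.001  0.648]
```

play_rows([
  {"translation":[0,0,-2],"dr":[0,0,0],"fingers":2},
  {"translation":[0,0,-5],"dr":[0,0,0],"fingers":2},
  {"translation":[0.5,-1.5,-8],"dr":[0,0,0.03],"fingers":2},
  {"translation":[2,-6,-9.8],"dr":[0,0,0.11],"fingers":2},
  {"translation":[3.8,-11,-9.8],"dr":[0,0,0.2],"fingers":2},
  {"translation":[5.5,-16,-9.8],"dr":[0,0,0.28],"fingers":2},
  {"translation":[7.2,-21,-9.8],"dr":[0,0,0.36],"fingers":2},
  {"translation":[8.9,-26,-9.8],"dr":[0,0,0.44],"fingers":2},
  {"translation":[10.6,-31,-9.8],"dr":[0,0,0.52],"fingers":2},
  {"translation":[12.2,-35.5,-9.8],"dr":[0,0,0.6],"fingers":2},
])

```text
t: 18.3
eef_pos: [0.503, 0.1802, 0.1993]
tool_rot: [3.141, -0.0, -0.269]
wrist_force: [-0.1, -0.2, -1.1]
finger_gap: 0.307
gripper_force: 59.2
```

```bash
python3 go.py .503,.2104,.20,-.314
```

```text
now 18.3 [0.503  0.1802 0.1993] [ 3.141 -0.    -0.269] [ 0.12  0.38  1.4  -0.    1.37  1.96] 0.307 [-0.1 -0.2 -1.1]
.503,.2104,.20,-.314 [-0.81 -2.91 -0.07] [ 0.    -0.     0.045]
```

play_rows([
  {"translation":[-0.5,-1.8,0],"dr":[0,0,0.03],"fingers":2},
  {"translation":[-0.8,-2.9,0],"dr":[0,0,0.045],"fingers":2},
  {"translation":[-0.8,-2.9,0],"dr":[0,0,0.045],"fingers":2},
  {"translation":[-0.8,-2.9,0],"dr":[0,0,0.045],"fingers":2},
])

```text
t: 18.8
eef_pos: [0.5034, 0.2077, 0.1993]
tool_rot: [3.141, 0.0, -0.312]
wrist_force: [-0.3, -0.1, -1.0]
finger_gap: 0.311
gripper_force: 59.2
```

```bash
python3 go.py .503,.2104,.1226,-.314
```

```text
now 18.8 [0.5034 0.2077 0.1993] [ 3.141  0.    -0.312] [ 0.17  0.4   1.37 -0.    1.38  2.06] 0.311 [-0.3 -0.1 -1. ]
.503,.2104,.1226,-.314 [-0.12 -0.24  7.67] [0.    0.    0.002]
```

play_rows([
  {"translation":[-0.1,-0.25,2],"dr":[0,0,0],"fingers":2},
  {"translation":[-0.1,-0.25,4.5],"dr":[0,0,0],"fingers":2},
  {"translation":[-0.1,-0.25,6.5],"dr":[0,0,0],"fingers":2},
  {"translation":[-0.1,-0.25,7.3],"dr":[0,0,0],"fingers":2},
  {"translation":[-0.1,-0.25,7.7],"dr":[0,0,0],"fingers":2},
  {"translation":[-0.1,-0.25,7.7],"dr":[0,0,0],"fingers":2},
  {"translation":[-0.1,-0.25,7.7],"dr":[0,0,0],"fingers":2},
])

```text
t: 19.68
eef_pos: [0.503, 0.2109, 0.1229]
tool_rot: [3.141, -0.0, -0.311]
wrist_force: [-2.9, -3.5, 3.3]
finger_gap: 0.31
gripper_force: 59.6
```

```bash
python3 go.py .503,.2104,.1221,-.314; python3 -c "
from h import *
im=save('scene','s6.png')
b=im[120:310,340:480]
cv2.imwrite('pics/c6.png',cv2.resize(b[...,::-1],(442,600),interpolation=3))"
```

```text
now 19.68 [0.503  0.2109 0.1229] [ 3.141 -0.    -0.311] [ 0.18  0.48  1.48 -0.    1.19  2.06] 0.31 [-2.9 -3.5  3.3]
.503,.2104,.1221,-.314 [0.02 0.05 0.08] [ 0.    -0.     0.003]
```

View pics/c6.png

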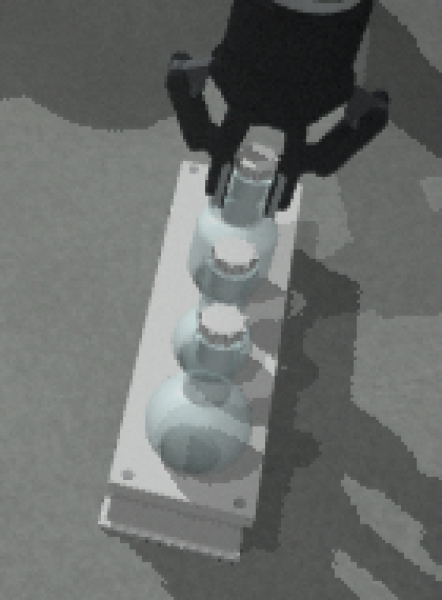

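The crop shows the large (222,325) and small (234,255) flasks upright. The cylinder is held in line with them over the second hole (stopper at (260,155)). I release it.

play_rows([
  {"translation":[0,0,0],"dr":[0,0,0],"fingers":3.5},
  {"translation":[0,0,0],"dr":[0,0,0],"fingers":6},
  {"translation":[0,0,0],"dr":[0,0,0],"fingers":6},
  {"translation":[0,0,0],"dr":[0,0,0],"fingers":6},
  {"translation":[0,0,-2],"dr":[0,0,0],"fingers":6},
  {"translation":[0,0,-5],"dr":[0,0,0],"fingers":6},
  {"translation":[0,0,-8],"dr":[0,0,0],"fingers":6},
  {"translation":[0,0,-9],"dr":[0,0,0],"fingers":6},
  {"translation":[0,0,-9],"dr":[0,0,0],"fingers":6},
])

```text
t: 20.85
eef_pos: [0.503, 0.2113, 0.2121]
tool_rot: [-3.141, -0.0, -0.311]
wrist_force: [-0.8, -0.1, 0.1]
finger_gap: 0.705
gripper_force: 0.0
```

```bash
python3 go.py .4332,-.2206,.21,.3335
```

```text
now 20.85 [0.503  0.2113 0.2121] [-3.141 -0.    -0.311] [0.18 0.39 1.34 0.   1.41 2.06] 0.705 [-0.8 -0.1  0.1]
.4332,-.2206,.21,.3335 [ 6.58 43.25  0.21] [-0.    -0.    -0.645]
```

play_rows([
  {"translation":[0.6,4,0],"dr":[0,0,-0.06],"fingers":6},
  {"translation":[1.4,9,0],"dr":[0,0,-0.13],"fingers":6},
  {"translation":[2.1,14,0],"dr":[0,0,-0.2],"fingers":6},
  {"translation":[2.9,19,0],"dr":[0,0,-0.28],"fingers":6},
  {"translation":[3.6,24,0],"dr":[0,0,-0.35],"fingers":6},
  {"translation":[4.4,29,0.2],"dr":[0,0,-0.43],"fingers":6},
  {"translation":[5.2,34,0.2],"dr":[0,0,-0.5],"fingers":6},
  {"translation":[6,39,0.2],"dr":[0,0,-0.58],"fingers":6},
  {"translation":[6.6,43.2,0.2],"dr":[0,0,-0.645],"fingers":6},
  {"translation":[6.6,43.2,0.2],"dr":[0,0,-0.645],"fingers":6},
])

```text
t: 22.1
eef_pos: [0.4328, -0.2222, 0.2087]
tool_rot: [-3.14, 0.001, 0.331]
wrist_force: [0.2, 0.4, -0.9]
finger_gap: 0.7
gripper_force: 0.0
```

play_rows([
  {"translation":[0,0,0],"dr":[0,0,0],"fingers":6},
  {"translation":[0,0,0],"dr":[0,0,0],"fingers":6},
])

```text
t: 22.35
eef_pos: [0.4337, -0.2191, 0.21]
tool_rot: [-3.141, 0.0, 0.335]
wrist_force: [0.6, 0.6, -0.1]
finger_gap: 0.705
gripper_force: 0.0
```

```bash
python3 go.py .4332,-.2206,.117,.3335
```

```text
now 22.35 [ 0.4337 -0.2191  0.21  ] [-3.141  0.     0.335] [-0.71  0.29  1.51  0.    1.35  0.52] 0.705 [ 0.6  0.6 -0.1]
.4332,-.2206,.117,.3335 [-0.09  0.13  9.3 ] [-0.001  0.     0.001]
```

play_rows([
  {"translation":[-0.1,0.15,2],"dr":[0,0,0],"fingers":6},
  {"translation":[-0.1,0.15,5],"dr":[0,0,0],"fingers":6},
  {"translation":[-0.1,0.15,8],"dr":[0,0,0],"fingers":6},
  {"translation":[-0.1,0.15,9.3],"dr":[0,0,0],"fingers":6},
  {"translation":[-0.1,0.15,9.3],"dr":[0,0,0],"fingers":6},
  {"translation":[-0.1,0.15,9.3],"dr":[0,0,0],"fingers":2},
  {"translation":[-0.1,0.15,9.3],"dr":[0,0,0],"fingers":2},
  {"translation":[-0.1,0.15,9.3],"dr":[0,0,0],"fingers":2},
  {"translation":[-0.1,0.15,9.3],"dr":[0,0,0],"fingers":2},
  {"translation":[-0.1,0.15,9.3],"dr":[0,0,0],"fingers":2},
])

```text
t: 23.6
eef_pos: [0.4335, -0.222, 0.1181]
tool_rot: [3.141, -0.001, 0.334]
wrist_force: [-1.3, 0.7, 5.9]
finger_gap: 0.315
gripper_force: 58.7
```

```bash
python3 go.py .4317,.2335,.215,-.314
```

```text
now 23.6 [ 0.4335 -0.222   0.1181] [ 3.141e+00 -1.000e-03  3.340e-01] [-0.72  0.39  1.65  0.    1.1   0.52] 0.315 [-1.3  0.7  5.9]
.4317,.2335,.215,-.314 [ 14.77 -43.09  -9.72] [ 0.001 -0.001  0.648]
```

play_rows([
  {"translation":[0,0,-2],"dr":[0,0,0],"fingers":2},
  {"translation":[0,0,-5],"dr":[0,0,0],"fingers":2},
  {"translation":[0.5,-1.5,-8],"dr":[0,0,0.03],"fingers":2},
  {"translation":[2,-6,-9.7],"dr":[0,0,0.1],"fingers":2},
  {"translation":[3.7,-11,-9.7],"dr":[0,0,0.18],"fingers":2},
  {"translation":[5.4,-16,-9.7],"dr":[0,0,0.26],"fingers":2},
  {"translation":[7.1,-21,-9.7],"dr":[0,0,0.33],"fingers":2},
  {"translation":[8.8,-26,-9.7],"dr":[0,0,0.41],"fingers":2},
  {"translation":[10.5,-31,-9.7],"dr":[0,0,0.48],"fingers":2},
  {"translation":[12.2,-35.5,-9.7],"dr":[0,0,0.56],"fingers":2},
])

```text
t: 24.85
eef_pos: [0.4318, 0.1552, 0.2145]
tool_rot: [3.142, -0.0, -0.228]
wrist_force: [1.1, -0.6, -0.5]
finger_gap: 0.309
gripper_force: 59.2
```

```bash
python3 go.py .4317,.2335,.215,-.314
```

```text
now 24.85 [0.4318 0.1552 0.2145] [ 3.142 -0.    -0.228] [ 0.09  0.24  1.57 -0.    1.34  1.89] 0.309 [ 1.1 -0.6 -0.5]
.4317,.2335,.215,-.314 [-1.78 -7.63 -0.05] [-0.    -0.     0.086]
```

play_rows([
  {"translation":[-0.9,-4,0],"dr":[0,0,0.04],"fingers":2},
  {"translation":[-1.6,-7,0],"dr":[0,0,0.08],"fingers":2},
  {"translation":[-1.8,-7.8,0],"dr":[0,0,0.086],"fingers":2},
  {"translation":[-1.8,-7.8,0],"dr":[0,0,0.086],"fingers":2},
  {"translation":[-1.8,-7.8,0],"dr":[0,0,0.086],"fingers":2},
])

```text
t: 25.48
eef_pos: [0.4322, 0.2326, 0.2143]
tool_rot: [3.141, -0.0, -0.313]
wrist_force: [-0.5, -0.6, -0.8]
finger_gap: 0.308
gripper_force: 59.2
```

```bash
python3 go.py .4317,.2335,.1386,-.314
```

```text
now 25.48 [0.4322 0.2326 0.2143] [ 3.141 -0.    -0.313] [ 0.25  0.29  1.49 -0.    1.36  2.14] 0.308 [-0.5 -0.6 -0.8]
.4317,.2335,.1386,-.314 [-0.08 -0.08  7.57] [ 0.    -0.     0.001]
```

play_rows([
  {"translation":[-0.1,-0.1,2],"dr":[0,0,0],"fingers":2},
  {"translation":[-0.1,-0.1,4.5],"dr":[0,0,0],"fingers":2},
  {"translation":[-0.1,-0.1,6.5],"dr":[0,0,0],"fingers":2},
  {"translation":[-0.1,-0.1,7.2],"dr":[0,0,0],"fingers":2},
  {"translation":[-0.1,-0.1,7.6],"dr":[0,0,0],"fingers":2},
  {"translation":[-0.1,-0.1,7.6],"dr":[0,0,0],"fingers":2},
  {"translation":[-0.1,-0.1,7.6],"dr":[0,0,0],"fingers":2},
])

```text
t: 26.35
eef_pos: [0.4317, 0.2344, 0.1393]
tool_rot: [-3.142, -0.001, -0.312]
wrist_force: [-3.1, -2.0, 6.2]
finger_gap: 0.306
gripper_force: 59.9
```

```bash
python3 go.py .4317,.2335,.1381,-.314; python3 -c "
from h import *
im=save('scene','s7.png')
b=im[110:300,340:480]
cv2.imwrite('pics/c7.png',cv2.resize(b[...,::-1],(442,600),interpolation=3))"
```

```text
now 26.35 [0.4317 0.2344 0.1393] [-3.142e+00 -1.000e-03 -3.120e-01] [ 0.26  0.37  1.61 -0.    1.16  2.14] 0.306 [-3.1 -2.   6.2]
.4317,.2335,.1381,-.314 [0.03 0.09 0.12] [-0.    -0.001  0.002]
```

View pics/c7.png

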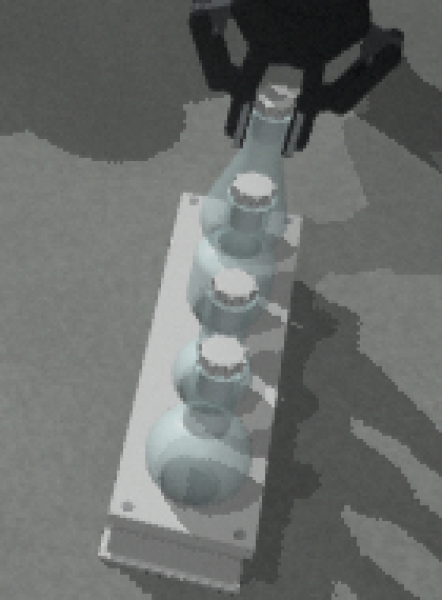

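The crop shows the large (222,355), small (235,287) and cylindrical (253,188) flasks upright, and the drop flask in the nearest hole still held (stopper at (277,95)). I release it, rise and back off.

play_rows([
  {"translation":[0,0.05,0],"dr":[0,0,0],"fingers":3.5},
  {"translation":[0,0.05,0],"dr":[0,0,0],"fingers":6},
  {"translation":[0,0.05,0],"dr":[0,0,0],"fingers":6},
  {"translation":[0,0.05,0],"dr":[0,0,0],"fingers":6},
  {"translation":[0,0,-2],"dr":[0,0,0],"fingers":6},
  {"translation":[0,0,-5],"dr":[0,0,0],"fingers":6},
  {"translation":[0,0,-8],"dr":[0,0,0],"fingers":6},
  {"translation":[0,0,-10],"dr":[0,0,0],"fingers":6},
  {"translation":[0,4,-10],"dr":[0,0,0],"fingers":6},
  {"translation":[0,9,-10],"dr":[0,0,0],"fingers":6},
])

```text
t: 27.65
eef_pos: [0.4035, 0.1485, 0.2383]
tool_rot: [-3.141, -0.0, -0.31]
wrist_force: [0.2, -0.1, 0.8]
finger_gap: 0.704
gripper_force: 0.0
```

play_rows([
  {"translation":[0,5,0],"dr":[0,0,0],"fingers":6},
  {"translation":[0,10,0],"dr":[0,0,0],"fingers":6},
  {"translation":[0,15,0],"dr":[0,0,0],"fingers":6},
  {"translation":[0,20,0],"dr":[0,0,0],"fingers":6},
  {"translation":[0,20,0],"dr":[0,0,0],"fingers":6},
  {"translation":[0,20,0],"dr":[0,0,0],"fingers":6},
])

```text
t: 28.4
eef_pos: [0.3424, -0.0409, 0.2384]
tool_rot: [-3.141, -0.0, -0.313]
wrist_force: [0.7, 1.0, 0.4]
finger_gap: 0.697
gripper_force: 0.0
```

```bash
python3 -c "
from h import *
off={'drop_mid':(-.1125,.113),'tube_mid':(-.0375,.104),'small_round_mid':(.0375,.0966),'large_round_mid':(.1125,.1055)}
w=-.314;M=np.array([[np.cos(w),np.sin(w)],[-np.sin(w),np.cos(w)]])
ims=[]
for n,(a,b,c,d) in {'scene':(130,300,360,460),'top':(130,300,85,200)}.items():
  im=save(n,n+'9.png'); ims.append(cv2.resize(im[a:b,c:d][...,::-1],(350,600),interpolation=3))
  for k,(x,z) in off.items():
    for m in mark_of(n,k)[:2]:
      p=back(n,np.array(m['xy'])*[560,420],z)[:2]; print(n,k,round(m['confidence'],2),(M@(p-[.5387,.1988])-[x,0]).round(4))
cv2.imwrite('pics/c9.png',np.hstack(ims)); print(sense()['wrist_force'],sense()['t'])"
```

```text
scene drop_mid 0.79 [-0.006   0.0045]
scene tube_mid 0.64 [-0.0077  0.0017]
scene tube_mid 0.6 [ 0.3163 -0.2684]
scene small_round_mid 0.7 [ 0.0044 -0.0031]
scene large_round_mid 0.9 [ 0.0015 -0.0039]
scene large_round_mid 0.71 [-0.0621 -0.0083]
top drop_mid 0.9 [-0.0014 -0.0025]
top tube_mid 0.9 [-0.0013 -0.0019]
top tube_mid 0.44 [ 0.024  -0.0352]
top small_round_mid 0.6 [-0.0073  0.0048]
top large_round_mid 0.7 [ 0.0007 -0.0038]
[-0.02170061 -0.66868086 -0.5692991 ] 28.9
```

View pics/c9.png

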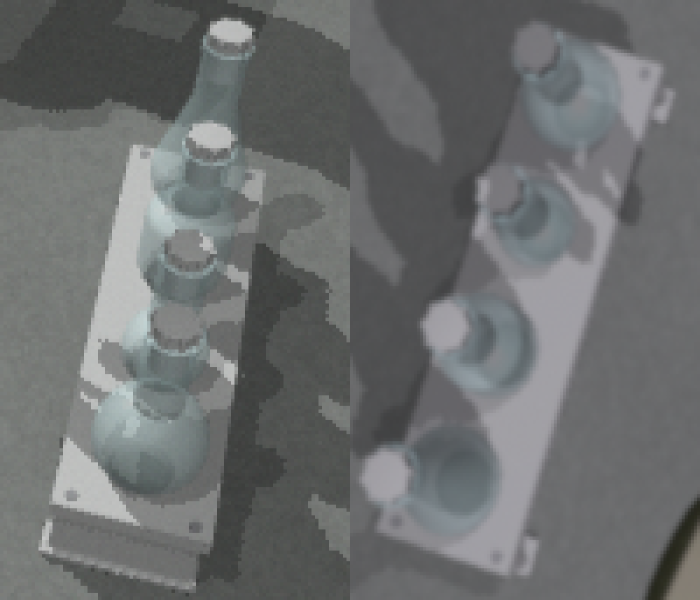

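Both views show all four flasks seated and upright. From the robot's end they are drop, cylinder, small round and large round, which matches the tray order. The gripper is clear, so I hand in.

```bash
python3 -c "
from plant import *
print(sign_off())"
```

```text
the job is handed in; nothing more can be done
None
```

All four flasks stand upright in the rack in their original order (drop, cylinder, small round, large round from the robot's end), and I handed the job in at about 29 s; the hand-in gave no verdict.

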